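# Check a candle-tin lid on the thread gauge and sort it

### The arm

A 6-joint arm with a two-finger parallel gripper is mounted at the origin on a cart in front of the work surface, level with it; the furniture and walls round the work are solid. World frame = base frame: x ahead of the robot, y to its left, z up, the work surface at z = 0. Lengths are in m, angles in rad, forces in N, time in s.
With the tool pointing down it reaches from about 0.3 to 0.825 m from the base axis. Payload 5.4 kg.
Tool frame: the origin (TCP) lies midway between the tips of the shut fingers; the grasp point (between the pads) lies behind it (r.grip_depth is the z of the grasp point in the tool frame, in m); z points along the fingers, y is the line along which they close (so a half turn about z gives the same grasp; the last joint's range is limited). The gripper opens to 92 mm and grips with 3 to 60 N. Pads are 20 mm wide; open, the fingers measure 128 mm over their backs; the gripper's body (75 mm by 189 mm) begins 69 mm behind the grasp point.
Start: joints at [1.007, 0.158, 1.597, -0, 1.386, -0.21], TCP at [0.199, 0.539, 0.182] pointing down, gripper open.
Joint ranges: [-2.91, 2.91], [-0.94, 2.29], [0.18, 2.7], [-1.29, 4.43], [0.17, 2.64], [-3, 3]. Speed limits (rad/s): [2.57, 2.57, 3.14, 3.14, 3.14, 3.14].

### API

Orientations are given as a rotation vector (axis times angle).
In Python, from workcell import sensors, optics, r gives the robot as it stands.
- The arm moves only by the tool carry_out, never from a script. Its argument "commands" is one flat list of numbers, 4 for each row, row after row: the shift along the tool's x, y, z in cm, then the turn about the tool's z in rad. A call has 1 to 8 rows; each row shifts and turns the commanded pose from where the row before left it, along the tool's axes as they then stand; what a row does not reach is not made up. A row lasts 1/8 s, in which the tool goes at most 62.5 mm and 10.7 degrees, less where a joint would pass 70% of its speed; a pose out of reach is approached as far as the arm can. A call is refused whole if a number of a shift passes 6.25 or a number of a turn 0.188, either way. A call with a gripper value outside its range is refused whole. "claw" is the closure in counts, from 0 (fully open) to 255 (shut), set as the call begins (left out, the last holds). The fingers move at their own pace and stop on an object; the grip force is fixed at half the most. Time passes only in rows, so rows that do not move let the fingers close. It gives the time, the measured TCP pose, the force, the opening and the grip force at its end, in the units of the state.
- sensors.sense(): the state, without advancing time (a new reading comes with each control period).
- optics.get_image(name): name is "side" or "top" or "wrist"; returns (picture, depth): 480x640x3 uint8, red, green, blue; 480x640 float32, m along the optical axis (not along the pixel's ray), 0 where there is no reading.
- optics.camera_params(name): a dict with "fx", "fy", "cx", "cy" (pixels), "cam_to_world" (4x4, takes a point from camera to world coordinates); the wrist camera has in their place "tool_from_camera" (4x4, takes a point from camera to tool coordinates, whose origin is the TCP and whose axes are the flange's). Camera axes: x right, y down, z forward; pixel columns grow to the right and rows downward; lengths in m; the calibration is good to about 2 mm. A picture is of the moment at which its call begins: read the wrist's pose just before it. camera_params takes no time and is no camera call.
- r.sign_off(): hands the job in; it is judged then, once.
The state is a dict: "time_s": time; "qpos": joint angles; "dq": joint speeds; "joint_efforts": joint torques, N m; "eef_pos": TCP position; "ee_rot": TCP orientation; "force": force on the tool from outside, world axes, zero at the start; "ft_torque": the same for the moment, N m; "finger_gap": finger opening in m; "gripper_force": force on a finger pad.
Only numpy, scipy, OpenCV 4.12 (cv2) and the standard library are available. Lean on these libraries where they do the work, as an engineer would, in place of code of your own. Each camera call takes 0.05 s, during which the arm holds its last target. There are 200 camera calls.

### The job

Pick up the brass screw lid from the cork mat and try it on the thread gauge: feel for the start of the thread, then screw the lid on clockwise as far as it goes without forcing it, until its rim has pushed the blue depth collar right down or the lid binds partway. Unscrew it and lay it flat, without dropping it, near the middle of the cream plate if it turned fully home, or of the green plate if it did not. Never push the gauge with the fingers, leave the other lid in the cardboard tray, and do not disturb the things standing around.

Things in the scene. Friction and masses are not known exactly. Their poses are not given: they have to be found in the camera images.
- lid_a: One of two brass screw lids that look alike; either may be the sound one. 58 mm across, knurled side, 20 mm high, about 0.05 kg, mouth down. Origin: centre of its rim (underside), z up. Three sets of thread lugs inside, 120 deg apart; its yaw does not tell where. Grip it by the side, fingertips about 6 mm above the rim, with 10 to 20 N.
- lid_b: One of two brass screw lids that look alike; either may be the sound one. 58 mm across, knurled side, 20 mm high, about 0.05 kg, mouth down. Origin: centre of its rim (underside), z up. Three sets of thread lugs inside, 120 deg apart; its yaw does not tell where. Grip it by the side, fingertips about 6 mm above the rim, with 10 to 20 N.
- gauge: Bench thread gauge, fixed. Origin: centre of its underside; z is its axis, its yaw says nothing of the thread. Dark foot 88 mm across, 12 mm high; aluminium column 55 mm across, its top (the flange) 40 mm up; on it a steel neck 43 mm across (51 over the thread), up to 56 mm, the top 4 mm bevelled. Right-hand three-start thread, lead 21 mm a turn, starts 120 deg apart.
- neck_top (a point): Centre of the neck's top, 56 mm up. Finding the start: a lid lowered with 3 to 5 N at any angle comes to rest on the thread, its rim 2.5 to 10.5 mm over the flange. Under 4.8 mm, its lugs stand just before the thread starts. If higher, turn it back (anticlockwise): it climbs by the lead, then drops 7 mm off the starts after at most 120 deg.
- flange (a point): Centre of the flange, 40 mm up. From the drop a sound lid turns about 85 deg clockwise until its rim sits on the flange; a bad one binds hard after about 35 deg, rim 1.6 to 2.8 mm up. The thread runs with under 0.1 N m; 0.15 N m against the turn means it has stopped; 0.4 N m is forcing it (25 N of contact between lid and gauge is too much). Turned back past the start, a lid lifts off freely.
- collar (a joint): Depth reading of the gauge, m. The blue knurled collar, 66 mm across, 8.5 mm high, slides on the column and stays where it is left (2 N of friction). 0: its top stands 5 mm over the flange (it starts at 0 to 0.001); it grows as the lid's rim pushes it down; 0.005 is flush with the flange. A lid that turned home leaves it over 0.0042, one that binds at 0.0022 to 0.0038.
- mat: Round cork mat, 84 mm across, 4 mm thick, fixed. Origin: centre of its underside. The lid to be tried lies on it.
- tray: Open cardboard tray, 96 x 96 mm, walls 18 mm high, floor 3.5 mm thick, fixed. Origin: centre of its underside. The other lid lies in it and stays there.
- cream_plate: Cream side plate, loose, 143 mm across, 15 mm high at the rim; its flat middle is 5 mm high. Origin: centre of its underside. For lids that turn fully home.
- green_plate: Green side plate, loose, 139 mm across, 15 mm high at the rim; its flat middle is 12 mm high. Origin: centre of its underside. For lids that do not.
- candle_1: Candle in a brass tin, 50 mm across, 28 mm high, loose. Origin: centre of its underside. A bystander.
- candle_2: Another such candle tin, a bystander.
- box_1: Flowered black gift box, 63 x 71 x 30 mm, loose. Origin: centre of its underside. A bystander.
Not all that is in view belongs to the job. What is shaped like the lid_b but pink, purple or turquoise is not meant.

How it is judged:
By the outcome, as a careful person would: the job done as asked, in the order asked, and still so for the second after the job is handed in, with the robot touching nothing.
It also fails if it takes over 64 s, if anything falls off the work surface, if the arm or the gripper's body presses on something with over 40 N, if the wrist force passes 120 N, or if a joint passes its speed limit or range.

## Working session

There is one attempt and no reset: what is moved stays moved. The work goes in short steps, Python scripts to look and compute and a tool call to move; the robot and the scene stay as the last step left them, time stands still between calls to the robot, and variables do not carry over. Pictures are saved under pics/ and viewed, at most 10 in all, crops included, and the job is handed in when it is done.

Besides the shell and the picture viewer there is one more tool, called after "Emit:" as name(argument=value, ...) on one line, values as JSON. carry_out: Moves the arm, as the interface text tells. Its arguments: {"type":"object","properties":{"commands":{"type":"array"},"claw":{"type":"number"}},"required":["commands"]}

```bash
mkdir -p pics; ls; cat > h.py <<'E'
import numpy as np, cv2
from workcell import sensors, optics, r
from scipy.spatial.transform import Rotation as R
def grab(n):
    s=sensors.sense(); im,d=optics.get_image(n); p=optics.camera_params(n)
    if 'cam_to_world' in p: T=np.array(p['cam_to_world'])
    else:
        W=np.eye(4); W[:3,:3]=R.from_rotvec(s['ee_rot']).as_matrix(); W[:3,3]=s['eef_pos']
        T=W@np.array(p['tool_from_camera'])
    return im,d,p,T
def ray(p,T,u,v,z):
    c=T[:3,:3]@np.array([(u-p['cx'])/p['fx'],(v-p['cy'])/p['fy'],1]); t=(z-T[2,3])/c[2]
    return T[:3,3]+t*c
def cloud(d,p,T):
    v,u=np.mgrid[:480,:640]
    P=np.stack([(u-p['cx'])/p['fx']*d,(v-p['cy'])/p['fy']*d,d,np.ones_like(d)],-1)
    return (P@T.T)[...,:3]
E
python3 - <<'E'
from h import *
for n in ('top','side'):
    im,d,p,T=grab(n); cv2.imwrite(f'pics/{n}0.png',im[...,::-1]); np.savez(f'{n}0.npz',im=im,d=d,T=T,K=[p[k] for k in('fx','fy','cx','cy')])
    print(n,T.round(3).tolist(),p['fx'])
s=sensors.sense(); print(s, r.grip_depth)
E
```

```text
pics
top [[-0.012, -0.995, 0.097, 0.421], [-1.0, 0.011, -0.014, 0.026], [0.013, -0.097, -0.995, 1.066], [0.0, 0.0, 0.0, 1.0]] 477.0751042912406
side [[0.876, -0.263, 0.404, 0.128], [-0.483, -0.468, 0.74, -0.711], [-0.006, -0.844, -0.537, 0.601], [0.0, 0.0, 0.0, 1.0]] 487.16574367403325
{'time_s': 0.1, 'qpos': array([ 1.00686106e+00,  1.58966624e-01,  1.59805198e+00, -2.78929449e-06,
        1.38622306e+00, -2.10098439e-01]), 'dq': array([ 9.51734635e-05, -1.93320287e-03, -2.88129024e-03,  3.86770970e-05,
        2.18374211e-03,  3.84470796e-04]), 'joint_efforts': array([-2.46684622e-04, -3.86507678e+01, -3.22958958e+01,  7.03386054e-02,
        3.40438052e-02, -6.64135268e-05]), 'eef_pos': array([0.19892837, 0.53885166, 0.18095554]), 'ee_rot': array([-5.52800610e-01, -3.09194371e+00,  2.39983100e-03]), 'force': array([ 0.0247804 , -0.30689922,  0.52395239]), 'ft_torque': array([-0.05815293, -0.00278392,  0.01101336]), 'gripper_force': 0.0, 'finger_gap': 0.09238987876340966} -0.0187
```

View pics/top0.png

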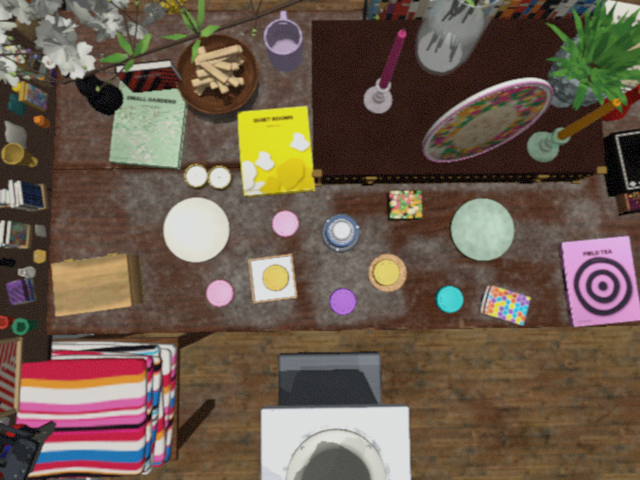

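View pics/side0.png

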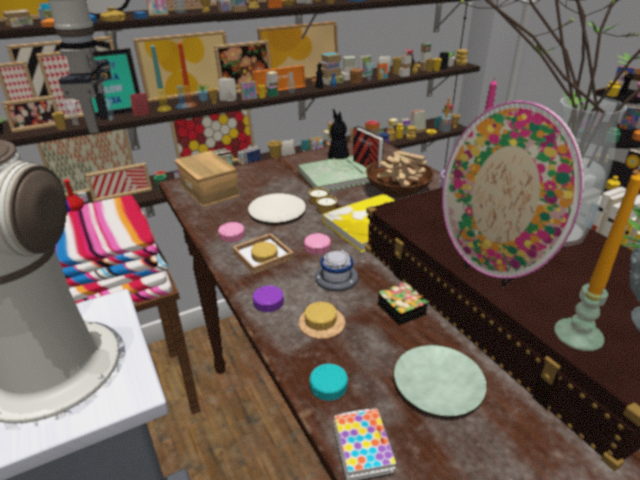

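The top view shows the gauge at about (341,232), the mat with its brass lid at (388,273), and the tray with the other lid at (273,279). The cream plate is at (197,230), the green one at (483,229), and box_1 at (406,205). The side view agrees. Next I measure these.

```bash
python3 - <<'E'
from h import *
for n,roi in (('top',dict(gauge=(341,232,28,.056),lid=(388,273,24,.024),cream=(197,230,40,.01),green=(483,229,40,.013),tray=(273,279,30,.018))),('side',dict(gauge=(338,265,30,.056),lid=(321,315,26,.024)))):
    f=np.load(n+'0.npz'); im,d,T=f['im'],f['d'],f['T']; p=dict(zip(('fx','fy','cx','cy'),f['K'])); C=cloud(d,p,T)
    hsv=cv2.cvtColor(im,cv2.COLOR_RGB2HSV)
    for k,(u,v,w,z) in roi.items():
        c=C[v-w:v+w,u-w:u+w]; dd=d[v-w:v+w,u-w:u+w]; h=hsv[v-w:v+w,u-w:u+w]
        m=(dd>0)
        if k=='gauge': m=m&(c[...,2]>.050)
        elif k=='lid': m=m&(c[...,2]>.017)
        else: m=m&(c[...,2]>.006)
        q=c[m]; 
        if len(q)==0: print(n,k,'none',np.percentile(c[...,2],[5,50,95])); continue
        (cc,rad)=cv2.minEnclosingCircle(q[:,:2].astype(np.float32))
        print(n,k,len(q),'zmed',np.median(q[:,2]).round(4),'mean',q[:,:2].mean(0).round(4),'circ',np.round(cc,4),round(rad,4))
        # brass colour / rays
        if k=='lid':
            b=(h[...,0]>15)&(h[...,0]<32)&(h[...,1]>140); vv,uu=np.nonzero(b); 
            print('  colour',len(uu),ray(p,T,uu.mean()+u-w,vv.mean()+v-w,.024).round(4), np.ptp(uu),np.ptp(vv))
E
```

```text
top gauge 399 zmed 0.0556 mean [ 0.5308 -0.0173] circ [ 0.5312 -0.0174] 0.0254
top lid 557 zmed 0.0252 mean [ 0.4414 -0.1151] circ [ 0.4417 -0.1155] 0.0289
  colour 12 [ 0.4316 -0.0939  0.024 ] 7 17
top cream 2772 zmed 0.0099 mean [0.5413 0.3027] circ [0.5483 0.3037] 0.1147
top green 2551 zmed 0.0099 mean [ 0.5355 -0.3355] circ [ 0.5384 -0.3296] 0.1094
top tray 1240 zmed 0.02 mean [0.4331 0.1311] circ [0.4276 0.1372] 0.0839
side gauge 277 zmed 0.0552 mean [ 0.5294 -0.0226] circ [ 0.5305 -0.0191] 0.0264
side lid 602 zmed 0.024 mean [ 0.4393 -0.1208] circ [ 0.441 -0.118] 0.0303
  colour 379 [ 0.4315 -0.1329  0.024 ] 29 26
```

```bash
cat >> h.py <<'E'
def to(x,y,z,verbose=1):
    s=sensors.sense(); M=R.from_rotvec(s['ee_rot']).as_matrix()
    dl=M.T@(np.array([x,y,z])-s['eef_pos'])*100
    print('tool delta cm',dl.round(2),'| tcp',s['eef_pos'].round(4),'toolx',M[:,0].round(3),'tooly',M[:,1].round(3),'toolz',M[:,2].round(4),'q',s['qpos'].round(2),'F',np.round(s['force'],1),'T',np.round(s['ft_torque'],2),'gap',round(s['finger_gap'],4),'gf',round(s['gripper_force'],1),'t',round(s['time_s'],2))
E
python3 - <<'E'
from h import *
to(.4415,-.116,.16)
print(np.array(optics.camera_params('wrist')['tool_from_camera']).round(3).tolist())
f=np.load('top0.npz'); p=dict(zip(('fx','fy','cx','cy'),f['K'])); C=cloud(f['d'],p,f['T'])
for u,v in [(341,190),(341,180),(341,174),(341,168),(341,150),(420,168),(406,205)]: print(u,v,C[v,u].round(3))
E
```

```text
tool delta cm [-45.45 -53.02   2.17] | tcp [0.1989 0.5389 0.181 ] toolx [-0.938  0.346  0.   ] tooly [ 0.346  0.938 -0.002] toolz [-9.0e-04 -1.4e-03 -1.0e+00] q [ 1.01  0.16  1.6  -0.    1.39 -0.21] F [ 0.  -0.3  0.5] T [-0.06 -0.    0.01] gap 0.0924 gf 0.0 t 0.1
[[0.001, -0.967, -0.254, 0.072], [1.0, 0.001, 0.0, 0.0], [-0.0, -0.254, 0.967, -0.203], [0.0, 0.0, 0.0, 1.0]]
341 190 [ 0.628 -0.022  0.004]
341 180 [ 0.641 -0.02   0.047]
341 174 [ 0.641 -0.018  0.109]
341 168 [ 0.653 -0.018  0.11 ]
341 150 [ 0.69  -0.018  0.111]
420 168 [ 0.651 -0.179  0.112]
406 205 [ 0.587 -0.163  0.033]
```

Emit:
carry_out(commands=[-3.8, -4.4, 0, 0, -3.8, -4.4, 0, 0, -3.8, -4.4, 0, 0, -3.8, -4.4, 0, 0, -3.8, -4.4, 0, 0, -3.8, -4.4, 0, 0, -3.8, -4.4, 0, 0, -3.8, -4.4, 0, 0], claw=0)

```text
time_s: 1.1
eef_pos: [0.3626, 0.1021, 0.1817]
ee_rot: [0.553, 3.092, 0.0]
force: [1.3, 0.8, -0.2]
finger_gap: 0.0919
gripper_force: 0.0
```

Emit:
carry_out(commands=[-3.8, -4.4, 0, 0, -3.8, -4.4, 0, 0, -3.8, -4.4, 0, 0, -3.8, -4.4, 0, 0, 0, 0, 0, 0.18, 0, 0, 0, 0.18, 0, 0, 0, 0.18, 0, 0, 0, 0.18])

```text
time_s: 2.1
eef_pos: [0.4437, -0.1138, 0.1813]
ee_rot: [-1.615, -2.694, 0.0]
force: [0.7, -0.2, 0.3]
finger_gap: 0.0921
gripper_force: 0.0
```

Emit:
carry_out(commands=[0, 0, 0, 0.18, 0, 0, 0, 0.18, 0, 0, 0, 0.18, 0, 0, 0, 0.18, 0, 0, 0, 0, 0, 0, 0, 0])

```text
time_s: 2.85
eef_pos: [0.4439, -0.1138, 0.1816]
ee_rot: [-2.452, -1.964, 0.0]
force: [0.1, -0.7, 0.2]
finger_gap: 0.0915
gripper_force: 0.0
```

```bash
python3 - <<'E'
from h import *
im,d,p,T=grab('wrist'); cv2.imwrite('pics/w1.png',im[...,::-1]); np.savez('w1.npz',im=im,d=d,T=T,K=[p[k] for k in('fx','fy','cx','cy')])
to(.4415,-.116,.16)
C=cloud(d,p,T)
for nm,z0,z1,c0 in (('lid',.018,.03,(.4415,-.116)),('gauge',.05,.06,(.531,-.018))):
    m=(d>0)&(C[...,2]>z0)&(C[...,2]<z1)&(np.hypot(C[...,0]-c0[0],C[...,1]-c0[1])<.05)
    q=C[m]
    if len(q): 
        vv,uu=np.nonzero(m); cc,rd=cv2.minEnclosingCircle(q[:,:2].astype(np.float32)); print(nm,len(q),np.median(q[:,2]),q.mean(0).round(4),cc,rd,uu.min(),uu.max(),vv.min(),vv.max())
E
```

```text
tool delta cm [-0.26 -0.19  2.17] | tcp [ 0.4439 -0.1138  0.1817] toolx [0.219 0.976 0.   ] tooly [ 0.976 -0.219 -0.   ] toolz [-3.e-04  2.e-04 -1.e+00] q [-0.52 -0.15  1.91  0.    1.39 -0.3 ] F [1.  0.5 0.6] T [-0.09  0.07 -0.  ] gap 0.092 gf 0.0 t 2.9
lid 2356 0.02367680880993217 [ 0.4405 -0.1147  0.0236] (0.4401593804359436, -0.11567056179046631) 0.029459437355399132 284 339 190 244
gauge 2369 0.05494702839467053 [ 0.5295 -0.0177  0.0545] (0.5301092863082886, -0.01783887855708599) 0.025565098971128464 358 414 67 126
```

View pics/w1.png

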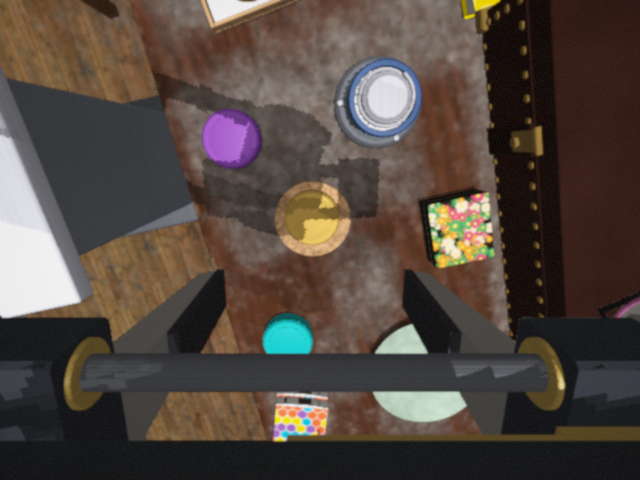

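The wrist view shows the lid at (312,217) and the gauge neck at (386,96), clear of neighbours. Lowering over the lid.

Emit:
carry_out(commands=[-0.24, -0.29, 4, 0, 0, 0, 4, 0, 0, 0, 4, 0, 0, 0, 2.5, 0, 0, 0, 1.5, 0, 0, 0, 0.8, 0, 0, 0, 0.36, 0, 0, 0, 0, 0])

```text
time_s: 3.9
eef_pos: [0.4412, -0.1159, 0.0107]
ee_rot: [2.454, 1.96, 0.001]
force: [0.7, -0.1, 0.1]
finger_gap: 0.0916
gripper_force: 0.0
```

Emit:
carry_out(commands=[0, 0, 0, 0, 0, 0, 0, 0, 0, 0, 0, 0, 0, 0, 0, 0], claw=92)

```text
time_s: 4.4
eef_pos: [0.4407, -0.1156, 0.0103]
ee_rot: [2.455, 1.96, 0.0]
force: [-0.5, -0.3, -0.2]
finger_gap: 0.0591
gripper_force: 0.0
```

```bash
python3 -c "
from h import *
to(.4403,-.1155,.01)"
```

```text
tool delta cm [ 0.   -0.05  0.03] | tcp [ 0.4407 -0.1156  0.0103] toolx [ 0.221  0.975 -0.   ] tooly [ 0.975 -0.221  0.   ] toolz [ 1.e-04 -1.e-04 -1.e+00] q [-0.52  0.07  2.07 -0.    1.01 -0.3 ] F [-0.5 -0.3 -0.2] T [-0.03 -0.01 -0.04] gap 0.0591 gf 0.0 t 4.4
```

Emit:
carry_out(commands=[0, 0, 0.03, 0, 0, 0, 0, 0, 0, 0, 0, 0], claw=98)

```text
time_s: 4.78
eef_pos: [0.4407, -0.1156, 0.0099]
ee_rot: [-2.455, -1.96, 0.0]
force: [0.1, 0.4, 0.3]
finger_gap: 0.0568
gripper_force: 0.0
```

Emit:
carry_out(commands=[0, 0, 0, 0, 0, 0, 0, 0, 0, 0, 0, 0], claw=102)

```text
time_s: 5.15
eef_pos: [0.4407, -0.1156, 0.0099]
ee_rot: [-2.455, -1.96, 0.0]
force: [0.5, -1.0, 0.5]
finger_gap: 0.0554
gripper_force: 0.0
```

```bash
python3 -c "
from h import *
im,d,p,T=grab('wrist'); cv2.imwrite('pics/w2.png',im[...,::-1])
im,d,p,T=grab('side'); cv2.imwrite('pics/s2.png',cv2.resize(im[180:400,200:440],None,fx=2.5,fy=2.5)[...,::-1])"
```

```text
(no output)
```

View pics/w2.png

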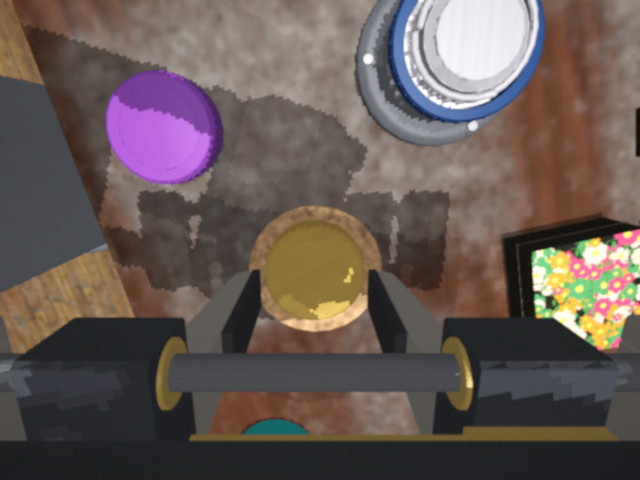

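View pics/s2.png

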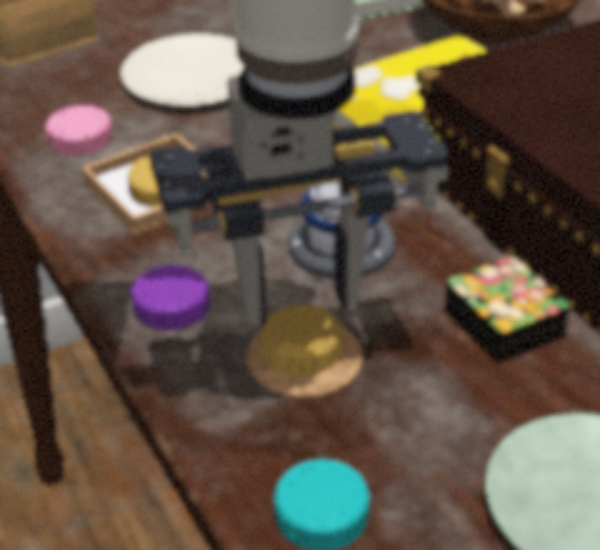

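The wrist view shows the lid (x 265–367, y 220–320) between the tips (x 260 and 370), almost touching. In the side view the gripper straddles the lid. I'll close in small steps until a force shows.

Emit:
carry_out(commands=[0, 0, 0, 0, 0, 0, 0, 0], claw=106)

```text
time_s: 5.5
eef_pos: [0.4407, -0.1156, 0.0099]
ee_rot: [2.455, 1.96, -0.0]
force: [-0.1, -0.3, 0.5]
finger_gap: 0.0536
gripper_force: 0.0
```

```bash
python3 -c "
from h import *
to(.4403,-.1155,.01)
im,d,p,T=grab('wrist'); print(p['fx'],p['cy']); C=cloud(d,p,T)
m=(d>0)&(C[...,2]>.018)&(C[...,2]<.028)&(np.hypot(C[...,0]-.44,C[...,1]+.1155)<.028)
q=C[m]; cc,rd=cv2.minEnclosingCircle(q[:,:2].astype(np.float32)); print(len(q),np.median(q[:,2]),q.mean(0),cc,rd)
h=cv2.cvtColor(im,cv2.COLOR_RGB2HSV); b=((h[...,0]>18)&(h[...,0]<30)&(h[...,1]>150)).astype(np.uint8); b[:,:220]=0;b[:,420:]=0;b[:200]=0;b[340:]=0
v,u=np.nonzero(b); print(len(u),ray(p,T,(np.percentile(u,1)+np.percentile(u,99))/2,(np.percentile(v,1)+np.percentile(v,99))/2,.024),np.percentile(u,[1,99]),np.percentile(v,[1,99]))
"
```

```text
tool delta cm [ 0.   -0.04 -0.01] | tcp [ 0.4407 -0.1156  0.0099] toolx [ 0.221  0.975 -0.   ] tooly [ 0.975 -0.221  0.   ] toolz [-0. -0. -1.] q [-0.52  0.07  2.07 -0.    1.01 -0.3 ] F [-0.1 -0.3  0.5] T [-0.06  0.08  0.01] gap 0.0536 gf 0.0 t 5.5
352.9146737575328 237.75013642910284
7097 0.023821335164720958 [ 0.44035226 -0.11425418  0.02378513] (0.43997955322265625, -0.11543603986501694) 0.028059568256139755
4581 [ 0.44163613 -0.11149758  0.024     ] [269. 360.] [224. 312.]
```

Emit:
carry_out(commands=[0, 0, 0, 0, 0, 0, 0, 0, 0, 0, 0, 0], claw=112)

```text
time_s: 5.92
eef_pos: [0.4407, -0.1156, 0.0099]
ee_rot: [-2.455, -1.96, 0.0]
force: [0.2, -0.6, -0.4]
finger_gap: 0.0517
gripper_force: 0.0
```

```bash
python3 -c "
from h import *
im,d,p,T=grab('wrist'); C=cloud(d,p,T); s=sensors.sense()
M=R.from_rotvec(s['ee_rot']).as_matrix(); L=(C-s['eef_pos'])@M
for v in (255,265,272,280,290,300,315): print(v,[(u,(L[v,u]*1000).round(0).astype(int).tolist()) for u in (245,255,262,268,274,355,362,368,376,385) if d[v,u]>0])
cv2.imwrite('pics/w3.png',cv2.resize(im[200:380,200:440],None,fx=3,fy=3)[...,::-1])
"
```

```text
255 [(245, [4, -44, 10]), (255, [5, -37, 7]), (262, [5, -33, 7]), (268, [11, -26, -12]), (274, [12, -23, -14]), (355, [12, 23, -13]), (362, [6, 29, 6]), (368, [6, 33, 6]), (376, [5, 38, 7]), (385, [4, 45, 10])]
265 [(245, [-3, -44, 11]), (255, [-1, -37, 6]), (262, [-1, -33, 7]), (268, [6, -26, -13]), (274, [6, -23, -14]), (355, [6, 23, -13]), (362, [5, 27, -12]), (368, [-1, 33, 5]), (376, [-2, 39, 8]), (385, [-2, 45, 10])]
272 [(245, [9, -35, -34]), (255, [10, -30, -37]), (262, [10, -26, -35]), (268, [2, -26, -14]), (274, [2, -23, -16]), (355, [1, 23, -13]), (362, [1, 27, -12]), (368, [10, 27, -37]), (376, [10, 31, -36]), (385, [-7, 45, 11])]
280 [(245, [10, -33, -47]), (255, [10, -28, -48]), (262, [6, -26, -37]), (268, [-3, -27, -13]), (274, [-3, -23, -14]), (355, [-3, 23, -14]), (362, [-3, 27, -13]), (368, [10, 25, -46]), (376, [10, 29, -48]), (385, [10, 33, -46])]
290 [(245, [10, -30, -59]), (255, [10, -26, -59]), (262, [1, -26, -38]), (268, [-10, -27, -12]), (274, [-10, -23, -13]), (355, [-9, 23, -13]), (362, [-18, 30, 6]), (368, [6, 25, -48]), (376, [11, 26, -61]), (385, [10, 31, -58])]
300 [(245, [10, -29, -70]), (255, [5, -26, -59]), (262, [-4, -26, -39]), (268, [-24, -30, 5]), (274, [-16, -24, -12]), (355, [-25, 26, 6]), (362, [-25, 31, 6]), (368, [1, 25, -49]), (376, [10, 25, -68]), (385, [10, 29, -69])]
315 [(245, [9, -26, -81]), (255, [-1, -26, -60]), (262, [-38, -35, 11]), (268, [-37, -31, 10]), (274, [-35, -26, 6]), (355, [-35, 26, 6]), (362, [-37, 32, 10]), (368, [-7, 25, -50]), (376, [4, 25, -71]), (385, [10, 26, -83])]
```

View pics/w3.png

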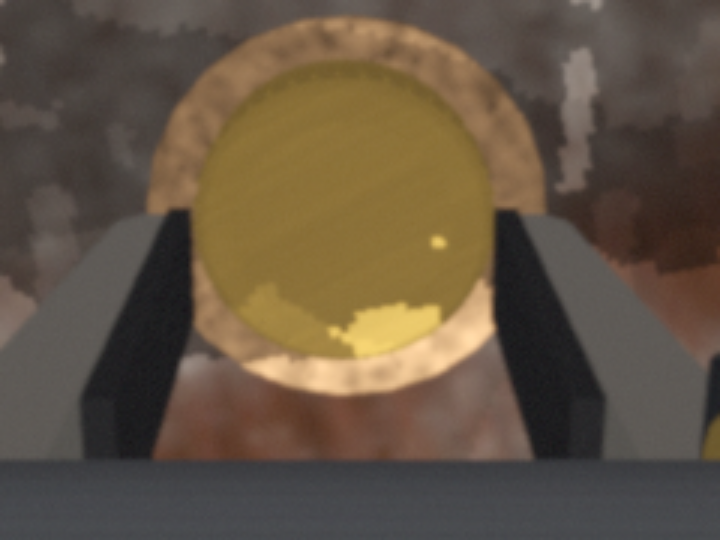

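The close-up shows the lid between the pads with clear gaps. The depth puts the real fingertips about 35 mm above the stated TCP, so they are still over the lid. I'll open, then lower in steps and measure the tips again.

Emit:
carry_out(commands=[0, 0, 0, 0, 0, 0, 0, 0, 0, 0, 0, 0, 0, 0, 0.5, 0, 0, 0, 0.5, 0, 0, 0, 0.5, 0, 0, 0, 0, 0], claw=60)

```text
time_s: 6.85
eef_pos: [0.4402, -0.1153, -0.0057]
ee_rot: [-2.454, -1.96, 0.001]
force: [-0.1, 0.9, 0.6]
finger_gap: 0.0703
gripper_force: 0.0
```

```bash
cat >> h.py <<'E'
def tips():
    im,d,p,T=grab('wrist'); C=cloud(d,p,T); s=sensors.sense()
    M=R.from_rotvec(s['ee_rot']).as_matrix(); L=(C-s['eef_pos'])@M*1000
    for sg in (-1,1):
        m=(d>0)&(sg*L[...,1]>20)&(sg*L[...,1]<50)&(L[...,2]<-5)&(abs(L[...,0]-5)<8)&(C[...,2]>.03-.0)
        q=L[m]; print('tip side',sg,len(q),'z max pct',np.percentile(q[:,2],[90,95,98,99.5]).round(1),'inner y',np.percentile(sg*q[:,1],[1,5]).round(1))
    return im,d,p,T
E
python3 -c "
from h import *
tips(); to(.4403,-.1155,-.025)"
```

```text
tip side -1 5967 z max pct [-54.7 -46.3 -40.1 -36.8] inner y [35.6 35.8]
tip side 1 5902 z max pct [-54.3 -45.8 -39.9 -36.5] inner y [34.2 34.3]
tool delta cm [-0.01 -0.01  1.96] | tcp [ 0.4404 -0.1155 -0.0054] toolx [0.221 0.975 0.   ] tooly [ 0.975 -0.221 -0.001] toolz [-7.e-04  4.e-04 -1.e+00] q [-0.52  0.1   2.07 -0.    0.97 -0.3 ] F [ 0.  -0.1 -0.1] T [-0.1   0.06  0.03] gap 0.0703 gf 0.0 t 6.9
```

Emit:
carry_out(commands=[0, 0, 0.5, 0, 0, 0, 0.5, 0, 0, 0, 0.3, 0, 0, 0, 0, 0, 0, 0, 0, 0])

```text
time_s: 7.52
eef_pos: [0.4408, -0.1157, -0.018]
ee_rot: [2.455, 1.96, 0.0]
force: [1.0, 0.3, 0.2]
finger_gap: 0.0703
gripper_force: 0.0
```

```bash
sed -i 's/C\[...,2\]>.03-.0)/C[...,2]>.0075)/' h.py; python3 -c "
from h import *
im,d,p,T=tips(); to(.4403,-.1155,-.025)
cv2.imwrite('pics/w4.png',im[150:400,180:460,::-1])"
```

```text
tip side -1 6584 z max pct [-42.  -40.8 -37.4 -33.7] inner y [21.2 25.5]
tip side 1 6411 z max pct [-42.1 -40.8 -37.5 -33.6] inner y [21.  25.1]
tool delta cm [ 0.01 -0.06  0.7 ] | tcp [ 0.4408 -0.1157 -0.018 ] toolx [ 0.221  0.975 -0.   ] tooly [ 0.975 -0.221  0.   ] toolz [ 3.e-04 -2.e-04 -1.e+00] q [-0.52  0.12  2.08 -0.    0.94 -0.3 ] F [ 0.  -0.4  0.6] T [-0.01  0.08  0.02] gap 0.0701 gf 0.0 t 7.58
```

View pics/w4.png

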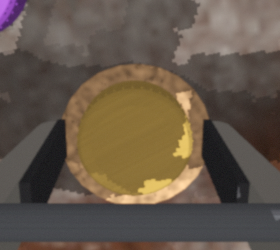

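The crop shows the lid centred between the open pads. Down another 6 mm and close.

Emit:
carry_out(commands=[0, -0.05, 0.3, 0, 0, 0, 0.3, 0, 0, 0, 0, 0, 0, 0, 0, 0])

```text
time_s: 8.07
eef_pos: [0.4402, -0.1155, -0.0241]
ee_rot: [-2.455, -1.96, 0.0]
force: [-0.2, 0.4, 0.1]
finger_gap: 0.0701
gripper_force: 0.0
```

Emit:
carry_out(commands=[0, 0, 0, 0, 0, 0, 0, 0, 0, 0, 0, 0], claw=96)

```text
time_s: 8.45
eef_pos: [0.4403, -0.1156, -0.024]
ee_rot: [2.455, 1.96, 0.0]
force: [0.3, -0.1, -0.3]
finger_gap: 0.0577
gripper_force: 21.6
```

Emit:
carry_out(commands=[0, 0, 0, 0, 0, 0, 0, 0, 0, 0, 0, 0], claw=100)

```text
time_s: 8.82
eef_pos: [0.4403, -0.1156, -0.024]
ee_rot: [2.455, 1.96, 0.0]
force: [-0.6, 0.3, -0.0]
finger_gap: 0.0573
gripper_force: 30.0
```

Emit:
carry_out(commands=[0, 0, 0, 0, 0, 0, -1, 0, 0, 0, -3, 0, 0, 0, -3, 0, 0, 0, -1, 0, 0, 0, 0, 0], claw=95)

```text
time_s: 9.57
eef_pos: [0.4405, -0.1157, 0.0563]
ee_rot: [2.454, 1.96, 0.001]
force: [-0.4, 0.6, -1.2]
finger_gap: 0.0577
gripper_force: 11.8
```

Emit:
carry_out(commands=[2.3, 1.32, 0, 0, 2.3, 1.32, 0, 0, 2.3, 1.32, 0, 0, 2.3, 1.32, 0, 0, 2.31, 1.31, 0, 0, 0, 0, 0, 0, 0, 0, 0, 0])

```text
time_s: 10.45
eef_pos: [0.5286, -0.018, 0.0547]
ee_rot: [-2.453, -1.959, 0.003]
force: [-0.2, -0.2, 0.4]
finger_gap: 0.0575
gripper_force: 11.8
```

```bash
python3 -c "
from h import *
to(.530,-.0178,.04)
im,d,p,T=grab('wrist'); C=cloud(d,p,T); s=sensors.sense()
M=R.from_rotvec(s['ee_rot']).as_matrix(); L=(C-s['eef_pos'])@M*1000
m=(d>0)&(abs(L[...,2]+48)<5)&(np.hypot(L[...,0],L[...,1])<33)&(abs(L[...,1])<25)
q=L[m]; print(len(q),np.median(q,0).round(1),np.percentile(q,[1,99],0).round(1))
cv2.imwrite('pics/w5.png',im[...,::-1])"
```

```text
tool delta cm [0.05 0.14 1.47] | tcp [ 0.5286 -0.018   0.0547] toolx [ 0.221  0.975 -0.   ] tooly [ 0.975 -0.221 -0.003] toolz [-2.6e-03  3.0e-04 -1.0e+00] q [-0.26  0.18  1.84 -0.    1.13 -0.04] F [-0.2 -0.2  0.4] T [-0.03  0.05  0.04] gap 0.0575 gf 11.8 t 10.45
9900 [  2.7  -0.5 -47.5] [[-25.7 -24.2 -49. ]
 [ 27.6  24.  -44.4]]
```

View pics/w5.png

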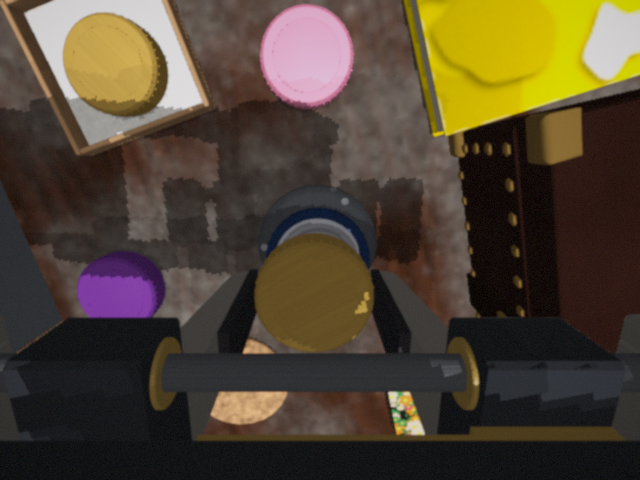

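Lid is held level at (315,292), about over the gauge. Lowering.

Emit:
carry_out(commands=[0, 0.18, 1.2, 0, 0, 0, 1, 0, 0, 0, 0.3, 0, 0, 0, 0.2, 0, 0, 0, 0.1, 0, 0, 0, 0, 0, 0, 0, 0, 0])

```text
time_s: 11.38
eef_pos: [0.5319, -0.0183, 0.0282]
ee_rot: [2.454, 1.96, 0.0]
force: [0.6, -0.5, 0.6]
finger_gap: 0.0579
gripper_force: 11.8
```

```bash
python3 -c "
from h import *
to(.5303,-.0185,.026)"
```

```text
tool delta cm [-0.06 -0.15  0.22] | tcp [ 0.5319 -0.0183  0.0282] toolx [ 0.221  0.975 -0.   ] tooly [ 0.975 -0.221  0.001] toolz [ 5.e-04 -1.e-04 -1.e+00] q [-0.26  0.22  1.85 -0.    1.07 -0.04] F [ 0.6 -0.5  0.6] T [-0.05  0.1  -0.01] gap 0.0579 gf 11.8 t 11.38
```

Emit:
carry_out(commands=[-0.06, -0.13, 0, 0, 0, 0, 0.2, 0, 0, 0, 0.1, 0, 0, 0, 0.1, 0, 0, 0, 0.1, 0, 0, 0, 0, 0, 0, 0, 0, 0])

```text
time_s: 12.25
eef_pos: [0.5303, -0.0185, 0.0229]
ee_rot: [2.455, 1.96, -0.0]
force: [0.8, 0.9, -0.1]
finger_gap: 0.0579
gripper_force: 11.8
```

```bash
python3 -c "
from h import *
to(.5303,-.0185,.023)"
```

```text
tool delta cm [ 0.   -0.   -0.01] | tcp [ 0.5303 -0.0185  0.0229] toolx [ 0.221  0.975 -0.   ] tooly [ 0.975 -0.221 -0.   ] toolz [-0. -0. -1.] q [-0.26  0.23  1.85 -0.    1.06 -0.04] F [ 0.8  0.9 -0.1] T [-0.06  0.12 -0.03] gap 0.0579 gf 11.8 t 12.25
```

Emit:
carry_out(commands=[0, 0, 0.1, 0, 0, 0, 0.1, 0, 0, 0, 0, 0, 0, 0, 0, 0])

```text
time_s: 12.75
eef_pos: [0.5303, -0.0186, 0.0209]
ee_rot: [-2.455, -1.961, 0.0]
force: [-0.8, 0.1, -1.0]
finger_gap: 0.0577
gripper_force: 11.8
```

Emit:
carry_out(commands=[0, 0, 0.1, 0, 0, 0, 0.05, 0, 0, 0, 0, 0, 0, 0, 0, 0])

```text
time_s: 13.25
eef_pos: [0.5305, -0.0186, 0.0198]
ee_rot: [2.454, 1.96, 0.0]
force: [-1.3, 0.0, 4.7]
finger_gap: 0.0579
gripper_force: 11.8
```

Contact with the rim about 8 mm over the flange. I'll turn back, climbing with the lead.

Emit:
carry_out(commands=[0, 0, -0.05, -0.15, 0, 0, -0.05, -0.15, 0, 0, -0.05, -0.15, 0, 0, 0, 0])

```text
time_s: 13.75
eef_pos: [0.5309, -0.0188, 0.0213]
ee_rot: [1.956, 2.456, 0.001]
force: [0.1, -0.5, 4.7]
finger_gap: 0.0577
gripper_force: 11.8
```

```bash
python3 -c "
from h import *
to(.5303,-.0185,.021)"
```

```text
tool delta cm [ 0.05 -0.05  0.03] | tcp [ 0.5309 -0.0188  0.0213] toolx [-0.224  0.975 -0.001] tooly [0.975 0.224 0.001] toolz [ 1.3e-03 -6.0e-04 -1.0e+00] q [-0.26  0.23  1.85 -0.    1.05 -0.49] F [ 0.1 -0.5  4.7] T [-0.08  0.11  0.08] gap 0.0577 gf 11.8 t 13.75
```

Emit:
carry_out(commands=[0, 0, -0.05, -0.15, 0, 0, -0.05, -0.15, 0, 0, 0, 0])

```text
time_s: 14.12
eef_pos: [0.5298, -0.0184, 0.0213]
ee_rot: [-1.571, -2.719, 0.0]
force: [0.2, 0.0, -0.0]
finger_gap: 0.0583
gripper_force: 11.8
```

Emit:
carry_out(commands=[0, 0, -0.03, -0.1, 0, 0, 0, 0])

```text
time_s: 14.38
eef_pos: [0.53, -0.0184, 0.0218]
ee_rot: [-1.434, -2.794, 0.0]
force: [0.4, -0.3, 0.2]
finger_gap: 0.0577
gripper_force: 11.8
```

The force vanished, so the drop has been found. Lowering to rest just before the starts.

Emit:
carry_out(commands=[0, 0, 0.15, 0, 0, 0, 0.15, 0, 0, 0, 0.12, 0, 0, 0, 0, 0, 0, 0, 0, 0])

```text
time_s: 15.0
eef_pos: [0.5303, -0.0185, 0.018]
ee_rot: [1.428, 2.798, 0.0]
force: [-0.5, 0.2, -0.9]
finger_gap: 0.058
gripper_force: 11.8
```

Emit:
carry_out(commands=[0, 0, 0.08, 0, 0, 0, 0, 0, 0, 0, 0, 0])

```text
time_s: 15.38
eef_pos: [0.5303, -0.0186, 0.0172]
ee_rot: [1.428, 2.798, -0.0]
force: [-0.1, -0.7, -0.6]
finger_gap: 0.0577
gripper_force: 11.8
```

Emit:
carry_out(commands=[0, 0, 0.07, 0, 0, 0, 0, 0, 0, 0, 0, 0])

```text
time_s: 15.75
eef_pos: [0.5303, -0.0185, 0.0165]
ee_rot: [-1.428, -2.798, 0.0]
force: [0.1, -0.4, -1.3]
finger_gap: 0.0578
gripper_force: 11.8
```

Emit:
carry_out(commands=[0, 0, 0.05, 0, 0, 0, 0, 0, 0, 0, 0, 0])

```text
time_s: 16.12
eef_pos: [0.5304, -0.0185, 0.0161]
ee_rot: [1.428, 2.798, 0.0]
force: [-0.3, 0.7, 0.5]
finger_gap: 0.0579
gripper_force: 11.8
```

Emit:
carry_out(commands=[0, 0, 0.04, 0, 0, 0, 0, 0, 0, 0, 0, 0])

```text
time_s: 16.5
eef_pos: [0.5304, -0.0185, 0.0158]
ee_rot: [1.428, 2.798, 0.0]
force: [-0.8, -0.6, 4.2]
finger_gap: 0.058
gripper_force: 11.8
```

```bash
python3 -c "
from h import *
to(.5303,-.0185,.016)"
```

```text
tool delta cm [ 0.01 -0.   -0.02] | tcp [ 0.5304 -0.0185  0.0158] toolx [-0.587  0.81  -0.   ] tooly [0.81  0.587 0.   ] toolz [ 1.e-04 -0.e+00 -1.e+00] q [-0.26  0.24  1.86 -0.    1.04 -0.89] F [-0.8 -0.6  4.2] T [ 0.    0.28 -0.04] gap 0.058 gf 11.8 t 16.5
```

Rest found with the rim at 3.8 mm. Screwing clockwise with the lead, checking force and torque.

Emit:
carry_out(commands=[0, 0, 0, 0.1, 0, 0, 0.03, 0.1, 0, 0, 0, 0])

```text
time_s: 16.88
eef_pos: [0.5306, -0.0186, 0.0153]
ee_rot: [1.699, 2.642, 0.0]
force: [1.5, -1.3, 1.5]
finger_gap: 0.0576
gripper_force: 11.8
```

```bash
python3 -c "
from h import *
to(.5303,-.0185,.016)"
```

```text
tool delta cm [ 0.02 -0.02 -0.07] | tcp [ 0.5306 -0.0186  0.0153] toolx [-0.415  0.91  -0.   ] tooly [0.91  0.415 0.001] toolz [ 6.e-04 -1.e-04 -1.e+00] q [-0.26  0.24  1.86  0.    1.04 -0.69] F [ 1.5 -1.3  1.5] T [-0.09 -0.   -0.01] gap 0.0576 gf 11.8 t 16.88
```

Emit:
carry_out(commands=[0, 0, 0.04, 0.1, 0, 0, 0.03, 0.1, 0, 0, 0, 0])

```text
time_s: 17.25
eef_pos: [0.5305, -0.0186, 0.0146]
ee_rot: [1.952, 2.461, 0.0]
force: [0.3, 0.5, 3.0]
finger_gap: 0.0579
gripper_force: 11.8
```

```bash
python3 -c "
from h import *
to(.5303,-.0185,.016)"
```

```text
tool delta cm [ 0.01 -0.01 -0.14] | tcp [ 0.5305 -0.0186  0.0146] toolx [-0.227  0.974 -0.   ] tooly [0.974 0.227 0.   ] toolz [ 4.e-04  0.e+00 -1.e+00] q [-0.26  0.24  1.86  0.    1.04 -0.49] F [0.3 0.5 3. ] T [-0.06  0.01 -0.04] gap 0.0579 gf 11.8 t 17.25
```

Emit:
carry_out(commands=[0, 0, 0.03, 0.1, 0, 0, 0, 0])

```text
time_s: 17.5
eef_pos: [0.5303, -0.0185, 0.0143]
ee_rot: [2.072, 2.361, 0.0]
force: [0.4, 0.1, 1.1]
finger_gap: 0.0579
gripper_force: 11.8
```

```bash
python3 -c "
from h import *
to(.5303,-.0185,.016)"
```

```text
tool delta cm [ 0.   -0.   -0.17] | tcp [ 0.5303 -0.0185  0.0143] toolx [-0.13   0.992  0.   ] tooly [0.992 0.13  0.   ] toolz [ 1.e-04  0.e+00 -1.e+00] q [-0.26  0.24  1.86  0.    1.04 -0.39] F [0.4 0.1 1.1] T [-0.08 -0.03 -0.03] gap 0.0579 gf 11.8 t 17.5
```

Emit:
carry_out(commands=[0, 0, 0.03, 0.1, 0, 0, 0, 0])

```text
time_s: 17.75
eef_pos: [0.5303, -0.0185, 0.014]
ee_rot: [2.187, 2.255, 0.0]
force: [0.9, 0.2, 0.7]
finger_gap: 0.0576
gripper_force: 11.8
```

```bash
python3 -c "
from h import *
to(.5303,-.0185,.016)"
```

```text
tool delta cm [ 0.  -0.  -0.2] | tcp [ 0.5303 -0.0185  0.014 ] toolx [-0.031  1.     0.   ] tooly [1.    0.031 0.   ] toolz [ 1.e-04  0.e+00 -1.e+00] q [-0.26  0.24  1.86  0.    1.04 -0.29] F [0.9 0.2 0.7] T [-0.05 -0.05 -0.04] gap 0.0576 gf 11.8 t 17.75
```

Emit:
carry_out(commands=[0, 0, 0.033, 0.1, 0, 0, 0, 0])

```text
time_s: 18.0
eef_pos: [0.5303, -0.0185, 0.0137]
ee_rot: [2.297, 2.143, 0.0]
force: [1.4, 0.4, 2.0]
finger_gap: 0.0582
gripper_force: 11.8
```

```bash
python3 -c "
from h import *
to(.5303,-.0185,.016)"
```

```text
tool delta cm [ 0.   -0.   -0.23] | tcp [ 0.5303 -0.0185  0.0137] toolx [0.069 0.998 0.   ] tooly [ 0.998 -0.069  0.   ] toolz [ 1.e-04  0.e+00 -1.e+00] q [-0.26  0.24  1.86  0.    1.04 -0.19] F [1.4 0.4 2. ] T [-0.01 -0.01  0.  ] gap 0.0582 gf 11.8 t 18.0
```

Emit:
carry_out(commands=[0, 0, 0.033, 0.1, 0, 0, 0, 0])

```text
time_s: 18.25
eef_pos: [0.5306, -0.0184, 0.0135]
ee_rot: [2.4, 2.027, 0.001]
force: [1.4, 1.1, 0.8]
finger_gap: 0.0576
gripper_force: 11.9
```

```bash
python3 -c "
from h import *
to(.5303,-.0185,.016)"
```

```text
tool delta cm [-0.01 -0.03 -0.25] | tcp [ 0.5306 -0.0184  0.0135] toolx [0.168 0.986 0.   ] tooly [ 0.986 -0.168  0.001] toolz [ 7.e-04 -1.e-04 -1.e+00] q [-0.26  0.24  1.86  0.    1.04 -0.09] F [1.4 1.1 0.8] T [ 0.1  -0.06  0.29] gap 0.0576 gf 11.9 t 18.25
```

The torque against the turn jumped to 0.29 N m at about 34° past the drop, with the rim still about 1.6 mm up. The lid binds, so I back it off at once.

Emit:
carry_out(commands=[0, 0, 0, -0.05, 0, 0, -0.03, -0.1, 0, 0, -0.035, -0.1, 0, 0, -0.035, -0.1, 0, 0, -0.035, -0.1, 0, 0, -0.035, -0.1, 0, 0, -0.035, -0.1, 0, 0, -0.035, -0.1])

```text
time_s: 19.25
eef_pos: [0.5302, -0.0186, 0.0157]
ee_rot: [-1.488, -2.767, 0.0]
force: [0.3, -0.2, 1.0]
finger_gap: 0.0577
gripper_force: 11.9
```

```bash
python3 -c "
from h import *
to(.5303,-.0185,.016)"
```

```text
tool delta cm [-0.    0.01 -0.03] | tcp [ 0.5302 -0.0186  0.0157] toolx [-0.552  0.834  0.   ] tooly [ 0.834  0.552 -0.   ] toolz [-2.e-04  1.e-04 -1.e+00] q [-0.26  0.24  1.86  0.    1.04 -0.85] F [ 0.3 -0.2  1. ] T [-0.04 -0.01 -0.1 ] gap 0.0577 gf 11.9 t 19.25
```

Emit:
carry_out(commands=[0, 0, -0.02, -0.04, 0, 0, -0.1, 0, 0, 0, 0, 0])

```text
time_s: 19.62
eef_pos: [0.5298, -0.0185, 0.0166]
ee_rot: [-1.44, -2.791, 0.0]
force: [-0.2, -0.0, -0.7]
finger_gap: 0.058
gripper_force: 11.8
```

Emit:
carry_out(commands=[0, 0, -0.1, 0, 0, 0, -0.2, 0, 0, 0, -0.2, 0, 0, 0, 0, 0])

```text
time_s: 20.12
eef_pos: [0.5305, -0.0186, 0.0222]
ee_rot: [1.442, 2.791, 0.0]
force: [-0.4, 0.3, -0.8]
finger_gap: 0.0579
gripper_force: 11.8
```

Emit:
carry_out(commands=[0, 0, -0.3, 0, 0, 0, -0.7, 0, 0, 0, -1, 0, 0, 0, -1.5, 0, 0, 0, -1.5, 0, 0, 0, -1, 0, 0, 0, 0, 0])

```text
time_s: 21.0
eef_pos: [0.5311, -0.0188, 0.0832]
ee_rot: [1.441, 2.789, 0.001]
force: [-1.0, 0.1, -0.5]
finger_gap: 0.0575
gripper_force: 11.8
```

```bash
python3 -c "
from h import *
to(.5355,-.335,.08)
for n in ('wrist','top','side'):
    im,d,p,T=grab(n); C=cloud(d,p,T); h=cv2.cvtColor(im,cv2.COLOR_RGB2HSV)
    b=(d>0)&(h[...,0]>100)&(h[...,0]<125)&(h[...,1]>110)&(abs(np.hypot(C[...,0]-.5303,C[...,1]+.018)-.031)<.0025)
    b2=(d>0)&(abs(np.hypot(C[...,0]-.5303,C[...,1]+.018)-.0185)<.002)
    for m,k in((b,'collar'),(b2,'neck')):
        if m.sum()>10: print(n,k,m.sum(),np.percentile(C[m][:,2],[10,50,90]).round(4))
    if n=='side': cv2.imwrite('pics/s6.png',cv2.resize(im[200:420,230:500],None,fx=2.7,fy=2.7,interpolation=2)[...,::-1])
"
```

```text
tool delta cm [-26.05 -17.94   0.34] | tcp [ 0.5311 -0.0188  0.0832] toolx [-0.579  0.816 -0.002] tooly [0.816 0.579 0.001] toolz [ 2.2e-03 -6.0e-04 -1.0e+00] q [-0.26  0.14  1.82  0.    1.18 -0.88] F [-1.   0.1 -0.5] T [-0.08 -0.06  0.07] gap 0.0575 gf 11.8 t 21.0
wrist collar 980 [0.04   0.041  0.0421]
wrist neck 3060 [0.0557 0.1314 0.2304]
top collar 33 [0.0405 0.0425 0.0453]
top neck 294 [0.4738 0.4766 0.4788]
side collar 72 [0.0382 0.0409 0.0426]
side neck 170 [0.0455 0.0564 0.4736]
```

View pics/s6.png

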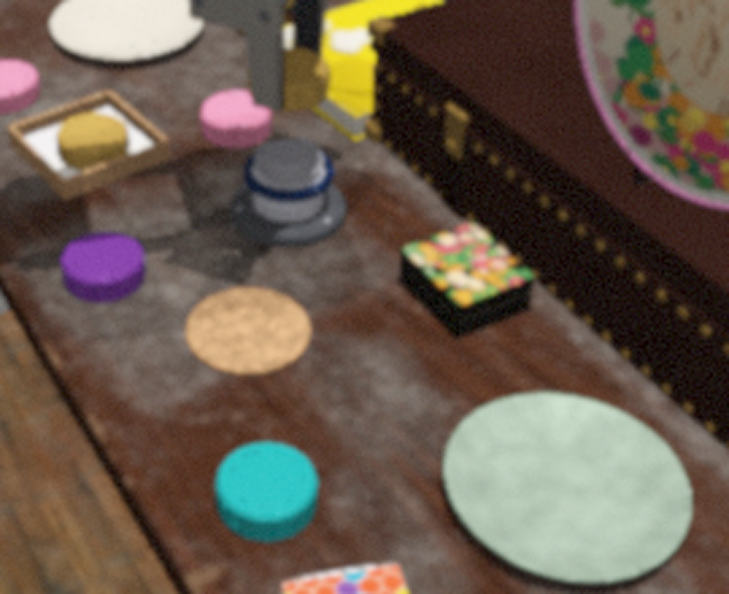

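The side crop shows the collar on the gauge pushed partway. Its top reads about 1.2 mm over the flange, which fits a bind. The green plate at (570,485) is free, so I go there.

Emit:
carry_out(commands=[-4.3, -2.95, 0, 0, -4.3, -2.95, 0, 0, -4.3, -2.95, 0, 0, -4.3, -2.95, 0, 0, -4.3, -2.95, 0, 0, -4.3, -2.95, 0, 0, 0, 0, 0, 0, 0, 0, 0, 0])

```text
time_s: 22.15
eef_pos: [0.5347, -0.3305, 0.081]
ee_rot: [-1.442, -2.789, -0.001]
force: [0.8, 0.0, -0.5]
finger_gap: 0.0577
gripper_force: 11.8
```

```bash
python3 -c "
from h import *
f=np.load('top0.npz'); p=dict(zip(('fx','fy','cx','cy'),f['K'])); T=f['T']; h=cv2.cvtColor(f['im'],cv2.COLOR_RGB2HSV)[180:280,430:540]; hh=f['im'][180:280,430:540].astype(int)
m=((hh[...,1]>hh[...,0]+5)&(hh[...,1]>100)).astype(np.uint8)
n,l,s,c=cv2.connectedComponentsWithStats(m); k=1+np.argmax(s[1:,4]); cs,_=cv2.findContours((l==k).astype(np.uint8),0,1); (u,v),r_=cv2.minEnclosingCircle(cs[0])
print('plate',s[k],ray(p,T,u+430,v+180,.014).round(4), r_*1.05/p['fx']); c_=ray(p,T,u+430,v+180,.014); to(c_[0],c_[1],.0)
im,d,p,T=grab('wrist'); C=cloud(d,p,T); g=im.astype(int)
m=(d>0)&(g[...,1]>g[...,0]+5)&(np.hypot(C[...,0]-.536,C[...,1]+.333)<.085)&(C[...,2]<.03)&(C[...,2]>.003)
q=C[m]; m2=np.hypot(q[:,0]-c_[0],q[:,1]-c_[1])<.04; print(len(q),'mid z',np.median(q[m2][:,2]) if m2.any() else None,cv2.minEnclosingCircle(q[:,:2].astype(np.float32)))
"
```

```text
plate [  21   18   64   63 3106] [ 0.5339 -0.3345  0.014 ] 0.07023222607904905
tool delta cm [-0.3 -0.3  8.1] | tcp [ 0.5347 -0.3305  0.081 ] toolx [-0.578  0.816  0.002] tooly [ 0.816  0.578 -0.   ] toolz [-0.0013  0.0017 -1.    ] q [-0.75  0.39  1.53  0.    1.23 -1.36] F [ 0.8  0.  -0.5] T [-0.04 -0.01 -0.01] gap 0.0577 gf 11.8 t 22.15
14328 mid z 0.005080541337329797 ((0.5323875546455383, -0.3339032232761383), 0.06972621381282806)
```

Emit:
carry_out(commands=[-0.2, -0.3, 2.5, 0, 0, 0, 2.5, 0, 0, 0, 2, 0, 0, 0, 1, 0, 0, 0, 0.7, 0, 0, 0, 0, 0, 0, 0, 0, 0])

```text
time_s: 23.08
eef_pos: [0.5345, -0.3353, -0.0042]
ee_rot: [1.441, 2.79, -0.001]
force: [0.8, 1.3, -0.1]
finger_gap: 0.0577
gripper_force: 11.8
```

```bash
python3 -c "
from h import *
to(.533,-.334,-.016)
im,d,p,T=grab('wrist'); C=cloud(d,p,T); rr=np.hypot(C[...,0]-.533,C[...,1]+.334)
for a,b in((.03,.04),(.04,.045),(.045,.05),(.05,.055),(.055,.06),(.06,.065),(.065,.07),(.075,.085)):
    m=(d>0)&(rr>a)&(rr<b)&(C[...,2]<.03); print(a,m.sum(),np.percentile(C[m][:,2],[10,50,90]).round(4) if m.any() else '')
"
```

```text
tool delta cm [ 0.19 -0.05  1.18] | tcp [ 0.5345 -0.3353 -0.0042] toolx [-0.579  0.816 -0.002] tooly [0.816 0.579 0.   ] toolz [ 0.0011 -0.0011 -1.    ] q [-0.75  0.5   1.57 -0.    1.08 -1.37] F [ 0.8  1.3 -0.1] T [-0.05  0.02  0.01] gap 0.0577 gf 11.8 t 23.07
0.03 3365 [0.0044 0.0052 0.006 ]
0.04 2129 [0.005  0.0058 0.0067]
0.045 2766 [0.006  0.0069 0.0078]
0.05 3808 [0.0069 0.0079 0.0088]
0.055 4002 [0.0083 0.0095 0.0107]
0.06 4243 [0.0104 0.0116 0.0129]
0.065 3853 [0.0124 0.0134 0.0145]
0.075 9710 [-0.0012 -0.0003  0.0005]
```

The plate's middle is really 5 mm high (depth), so contact is expected at TCP ≈ −0.023.

Emit:
carry_out(commands=[0.1, 0, 0.8, 0, 0, 0, 0.6, 0, 0, 0, 0.2, 0, 0, 0, 0.1, 0, 0, 0, 0, 0, 0, 0, 0, 0])

```text
time_s: 23.88
eef_pos: [0.5342, -0.335, -0.0187]
ee_rot: [1.441, 2.79, -0.002]
force: [-5.9, 3.7, 18.3]
finger_gap: 0.0578
gripper_force: 13.5
```

Emit:
carry_out(commands=[0, 0, 0.1, 0, 0, 0, 0, 0, 0, 0, 0, 0])

```text
time_s: 24.25
eef_pos: [0.5343, -0.3353, -0.0194]
ee_rot: [1.441, 2.789, -0.002]
force: [-6.0, 4.5, 21.1]
finger_gap: 0.058
gripper_force: 13.8
```

Emit:
carry_out(commands=[0, 0, -0.1, 0, 0, 0, -0.1, 0, 0, 0, 0, 0, 0, 0, 0, 0])

```text
time_s: 24.75
eef_pos: [0.5343, -0.3352, -0.0193]
ee_rot: [1.441, 2.789, -0.002]
force: [-0.7, -0.0, 8.2]
finger_gap: 0.0578
gripper_force: 13.7
```

```bash
python3 -c "
from h import *
to(.533,-.334,-.016)
f=np.load('top0.npz'); p=dict(zip(('fx','fy','cx','cy'),f['K'])); 
for n in ('top0','w1','side0'):
  f=np.load(n+'.npz'); p=dict(zip(('fx','fy','cx','cy'),f['K'])); C=cloud(f['d'],p,f['T'])
  for c in ((.533,-.334),(.5413,.3027)):
    rr=np.hypot(C[...,0]-c[0],C[...,1]-c[1]); print(n,c,[(a,round(float(np.median(C[(f['d']>0)&(rr>=a)&(rr<a+.01)&(C[...,2]<.04)][:,2])),4)) for a in (0,.01,.02,.03,.04,.05,.06,.075)])
im,d,p,T=grab('wrist'); C=cloud(d,p,T); s=sensors.sense()
M=R.from_rotvec(s['ee_rot']).as_matrix(); L=(C-s['eef_pos'])@M*1000
m=(d>0)&(abs(L[...,2]+48)<8)&(abs(L[...,1])<24)&(abs(L[...,0])<33)
q=L[m]; A=np.c_[q[:,:2],np.ones(len(q))]; print('lid top plane',np.linalg.lstsq(A,q[:,2],rcond=None)[0].round(4),np.median(q,0))
rr=np.hypot(C[...,0]-.533,C[...,1]+.334); print([(a,round(float(np.median(C[(d>0)&(rr>=a)&(rr<a+.01)&(C[...,2]<.016)][:,2])),4)) for a in (.03,.04,.05,.06,.075)])
"
```

```text
tool delta cm [ 0.18 -0.04 -0.33] | tcp [ 0.5343 -0.3352 -0.0193] toolx [-0.579  0.816 -0.003] tooly [0.816 0.579 0.   ] toolz [ 0.0019 -0.0024 -1.    ] q [-0.75  0.52  1.57 -0.    1.05 -1.37] F [-0.7 -0.   8.2] T [0.03 0.33 0.  ] gap 0.0578 gf 13.7 t 24.75
top0 (0.533, -0.334) [(0, 0.006), (0.01, 0.0064), (0.02, 0.0066), (0.03, 0.0068), (0.04, 0.0079), (0.05, 0.0102), (0.06, 0.0133), (0.075, 0.0012)]
top0 (0.5413, 0.3027) [(0, 0.0064), (0.01, 0.0062), (0.02, 0.0065), (0.03, 0.0067), (0.04, 0.0075), (0.05, 0.0098), (0.06, 0.0133), (0.075, 0.0011)]
w1 (0.533, -0.334) [(0, nan), (0.01, nan), (0.02, 0.0047), (0.03, 0.0051), (0.04, 0.0062), (0.05, 0.0085), (0.06, 0.0117), (0.075, -0.0005)]
w1 (0.5413, 0.3027) [(0, nan), (0.01, nan), (0.02, nan), (0.03, nan), (0.04, nan), (0.05, nan), (0.06, nan), (0.075, nan)]
side0 (0.533, -0.334) [(0, 0.0052), (0.01, 0.0054), (0.02, 0.0055), (0.03, 0.0055), (0.04, 0.0068), (0.05, 0.0089), (0.06, 0.0117), (0.075, -0.0)]
side0 (0.5413, 0.3027) [(0, 0.0055), (0.01, 0.0054), (0.02, 0.0053), (0.03, 0.0052), (0.04, 0.0061), (0.05, 0.0075), (0.06, 0.0081), (0.075, -0.0008)]
lid top plane [ 3.64000e-02  1.00000e-04 -5.14972e+01] [  5.36183592  -0.06577503 -51.67234288]
[(0.03, 0.0053), (0.04, 0.0064), (0.05, 0.0087), (0.06, 0.0127), (0.075, -0.0003)]
  return _methods._mean(a, axis=axis, dtype=dtype,
  ret = ret.dtype.type(ret / rcount)
```

Contact came with the rim at 12 mm, as the task states for this plate, so the depth was misleading. The lid slid about 4 mm up in the grip. I'll ease the preload and release gently.

Emit:
carry_out(commands=[0, 0, -0.06, 0, 0, 0, 0, 0, 0, 0, 0, 0])

```text
time_s: 25.18
eef_pos: [0.5343, -0.3352, -0.0193]
ee_rot: [1.441, 2.789, -0.002]
force: [-0.3, -1.6, 6.5]
finger_gap: 0.058
gripper_force: 13.7
```

Emit:
carry_out(commands=[0, 0, 0, 0, 0, 0, 0, 0, 0, 0, 0, 0], claw=93)

```text
time_s: 25.55
eef_pos: [0.5339, -0.3346, -0.0199]
ee_rot: [1.441, 2.789, -0.001]
force: [0.5, -2.9, 5.0]
finger_gap: 0.0585
gripper_force: 3.0
```

Emit:
carry_out(commands=[0, 0, 0, 0, 0, 0, 0, 0, 0, 0, 0, 0, 0, 0, 0, 0], claw=75)

```text
time_s: 26.05
eef_pos: [0.5348, -0.3335, -0.0198]
ee_rot: [1.441, 2.789, 0.002]
force: [3.6, 1.4, 5.1]
finger_gap: 0.0646
gripper_force: 2.7
```

```bash
python3 -c "
from h import *
to(.533,-.334,-.016)
im,d,p,T=grab('wrist'); C=cloud(d,p,T); s=sensors.sense()
M=R.from_rotvec(s['ee_rot']).as_matrix(); L=(C-s['eef_pos'])@M*1000
m=(d>0)&(abs(L[...,2]+48)<8)&(abs(L[...,1])<24)&(abs(L[...,0])<33)
q=L[m]; A=np.c_[q[:,:2],np.ones(len(q))]; print('lid top plane',np.linalg.lstsq(A,q[:,2],rcond=None)[0].round(4),np.percentile(q,[1,50,99],0).round(1)); print(np.median(C[m][:,2]))
"
```

```text
tool delta cm [ 0.06 -0.17 -0.38] | tcp [ 0.5348 -0.3335 -0.0198] toolx [-0.579  0.816 -0.001] tooly [0.816 0.579 0.002] toolz [ 2.6e-03  1.0e-04 -1.0e+00] q [-0.75  0.52  1.57  0.    1.05 -1.37] F [3.6 1.4 5.1] T [ 0.08 -0.55  0.04] gap 0.0646 gf 2.7 t 26.05
lid top plane [ 4.23000e-02  5.30000e-03 -5.19565e+01] [[-24.  -23.3 -53.7]
 [  4.6  -0.5 -52.2]
 [ 29.   23.1 -42.2]]
0.03230605158517906
```

A finger still seems to bear on the plate, so I rise a little.

Emit:
carry_out(commands=[0, 0, -0.1, 0, 0, 0, -0.1, 0, 0, 0, 0, 0, 0, 0, 0, 0])

```text
time_s: 26.6
eef_pos: [0.5328, -0.3335, -0.019]
ee_rot: [-1.442, -2.79, -0.001]
force: [0.5, -0.3, 0.5]
finger_gap: 0.0653
gripper_force: 0.0
```

```bash
python3 -c "
from h import *
to(.533,-.334,-.016)
im,d,p,T=grab('wrist'); C=cloud(d,p,T); s=sensors.sense()
m=(d>0)&(abs(C[...,2]-.031)<.007)&(np.hypot(C[...,0]-.534,C[...,1]+.334)<.026)
q=C[m]; A=np.c_[q[:,:2]-[.534,-.334],np.ones(len(q))]; print('lid top plane',len(q),np.linalg.lstsq(A,q[:,2],rcond=None)[0].round(4))
im,d,p,T=grab('side'); cv2.imwrite('pics/s7.png',cv2.resize(im[300:460,340:540],None,fx=3.5,fy=3.5,interpolation=2)[...,::-1])
"
```

```text
tool delta cm [-0.05 -0.01 -0.3 ] | tcp [ 0.5328 -0.3335 -0.019 ] toolx [-0.578  0.816  0.001] tooly [ 0.816  0.578 -0.   ] toolz [-1.e-03  9.e-04 -1.e+00] q [-0.75  0.51  1.57 -0.    1.06 -1.37] F [ 0.5 -0.3  0.5] T [-0.03 -0.   -0.01] gap 0.0653 gf 0.0 t 26.6
lid top plane 8858 [-0.0004 -0.0011  0.0324]
```

View pics/s7.png

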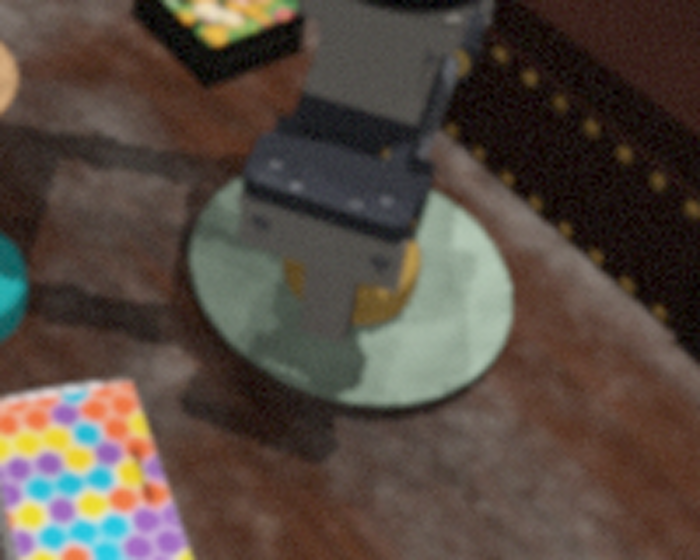

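The lid now lies flat (zero slope, top at 32 mm) in the middle of the green plate, around (365,290) in the crop. I open a little and retreat.

Emit:
carry_out(commands=[0, 0, -0.2, 0, 0, 0, -0.2, 0, 0, 0, -0.5, 0, 0, 0, -1, 0, 0, 0, -3, 0, 0, 0, -4, 0, 0, 0, -4, 0, 0, 0, 0, 0], claw=65)

```text
time_s: 27.7
eef_pos: [0.5358, -0.3361, 0.1159]
ee_rot: [1.438, 2.783, -0.004]
force: [-0.3, -0.7, -0.8]
finger_gap: 0.0684
gripper_force: 0.0
```

```bash
python3 -c "
from h import *
to(.533,-.334,-.016)
im,d,p,T=grab('wrist'); C=cloud(d,p,T); rr=np.hypot(C[...,0]-.534,C[...,1]+.334)
m=(d>0)&(abs(C[...,2]-.031)<.006)&(rr<.045); q=C[m]
print('lid',np.median(q[:,2]),cv2.minEnclosingCircle(q[:,:2].astype(np.float32)))
m=(d>0)&(C[...,2]>.005)&(C[...,2]<.018)&(rr<.085); q=C[m]; print('plate',cv2.minEnclosingCircle(q[:,:2].astype(np.float32)))
"
```

```text
tool delta cm [ 0.45 -0.13 13.19] | tcp [ 0.5358 -0.3361  0.1159] toolx [-0.579  0.816 -0.009] tooly [0.816 0.579 0.002] toolz [ 0.0066 -0.0062 -1.    ] q [-0.75  0.35  1.5  -0.    1.28 -1.37] F [-0.3 -0.7 -0.8] T [-0.02  0.02 -0.06] gap 0.0684 gf 0.0 t 27.7
lid 0.032249293974295934 ((0.5329833626747131, -0.3339617848396301), 0.02954324334859848)
plate ((0.5330280661582947, -0.3339710533618927), 0.07007140666246414)
```

The lid is centred on the green plate to within 1 mm and flat, and the arm is clear. Handing in.

```bash
python3 -c "
from h import *
print(r.sign_off())"
```

```text
the job is handed in; nothing more can be done
None
```

The lid bound partway: the turn stopped at 0.29 N m about 34° past the drop, with the rim about 1.6 mm up and the collar only partly down. I unscrewed it, laid it flat in the middle of the green plate and handed the job in; setting it down pressed on the plate with about 21 N and slid the lid about 4 mm in the grip.

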